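Feel along the fixture's edge for the release notch and hold the catch down

ROBOT

A 6-joint arm with a two-finger parallel gripper is mounted at the origin on the work surface. World frame = base frame: x ahead of the robot, y to its left, z up, the work surface at z = 0. Lengths are in mm, angles in degrees, forces in N, time in s.
With the tool pointing down it reaches from about 350 to 850 mm from the base axis. Payload 8.1 kg.
Tool frame: the origin (TCP) lies at the very end of the fingers, on their centre line; the grasp point (between the pads) lies 19 mm behind it (tcp_to_grasp is the distance from the TCP to the grasp point, in mm); z points along the fingers, x is the direction in which the jaws open and shut, and the axes are right-handed (so a half turn about z gives the same grasp; the last joint's range is limited). The gripper opens to 85 mm and grips with 20 to 120 N. Pads are 22 mm wide; open, the fingers measure 114 mm over their backs; the gripper's body (76 mm by 85 mm) begins 54 mm behind the grasp point. The pads swing forward as they close: fully open they stand 13 mm farther back than shut.
Start: joints at [-4.893, 7.471, 85.268, -0, 87.261, -4.893], TCP at [600.004, 0.022, 231.292] pointing down, gripper open.
Joint ranges: [-169.43, 169.43], [-51.17, 129.36], [1.28, 143.12], [-76.62, 256.62], [0, 156.53], [-152.29, 152.29]. Speed limits (degrees/s): [136.94, 136.94, 159.86, 180, 180, 180].

INTERFACE

Orientations are given as [roll, pitch, yaw] about the fixed x, y, z axes, in that order (R = Rz(yaw) Ry(pitch) Rx(roll)).
In Python, from bench import * gives the robot as it stands. The module is installed in compiled form; this text tells all that it offers.
- The arm moves only by the tool apply_moves, never from a script. Its argument "targets" is text: rows parted by semicolons, each of 7 numbers parted by spaces: the turn, a rotation vector about the tool's x, y, z in rad, then the shift along the tool's x, y, z in cm, then the finger opening in cm, from 0 to 8.54. A call has exactly 5 rows; each row is the pose to reach, as a shift and turn from the pose commanded when the call began, along the tool's axes at that moment; what a row does not reach only later rows make up. A row lasts 1/10 s, in which the tool goes at most 50 mm and 8.59 degrees, less where a joint would pass 70% of its speed; a pose out of reach is approached as far as the arm can. A call with a gripper value outside its range is refused whole. The fingers move at their own pace and stop on an object; "force" is the grip in N (left out, the last holds). Time passes only in rows, so rows that repeat a pose let the fingers close, or fill a call up. It gives the time, the measured TCP pose, the force and the opening at its end, in the units of the state.
- sense(): the state, without advancing time (a new reading comes with each control period).
- snapshot(name): name is "scene" or "side" or "wrist"; returns the picture (480x640x3 uint8, red, green, blue); there is no depth.
- camera_model(name): a dict with "fx", "fy", "cx", "cy" (pixels), "k1" (the pictures are not rectified: a ray, as slopes to the right and down, at radius r is drawn at 1 + k1 r^2 times it, then the intrinsics apply), "position" and "attitude" of the camera in the world; the wrist camera has in their place "T_tool_cam" (4x4, takes a point from camera to tool coordinates, whose origin is the TCP and whose axes are the tool frame's). Camera axes: x right, y up, looking along -z (the intrinsics and any distortion apply to the point x, -y, -z); pixel columns grow to the right and rows downward; lengths in mm; the calibration is good to about 2 mm. A picture is of the moment at which its call begins: read the wrist's pose just before it. camera_model takes no time and is no camera call.
- hand_in(): hands the job in, once; it reports no verdict.
Trained networks look in the newest picture that a camera, given by its name, has taken for a name from the list of things; names that differ only in an ending like _2 or _b are one class to them, and where a whole thing is asked for, a point or a joint stands for the part that bears it (a point fixed in the world has none). Each returns a list of dicts, best first, with "confidence" (0 to 1); they miss things now and then, are a little off and sometimes report something else, mostly with a low value. They report only what shows in the picture. A call takes as long as a camera call.
- recognise(camera, query): "at" ([row, column] in pixels, amid what is visible of it).
- place_of(camera, query): "at" ([row, column] in pixels: a listed point, or the origin of a listed thing).
The state is a dict: "time": time; "joint_pos": joint angles; "qd": joint speeds; "joint_efforts": joint torques, N m; "tool_pos": TCP position; "tcp_rot": TCP orientation; "ft_force": force on the tool from outside, world axes, zero at the start; "wrist_torque": the same for the moment, N m; "finger_gap": finger opening in mm.
Only numpy, scipy, OpenCV 4.12 (cv2) and the standard library are available. Lean on these libraries where they do the work, as an engineer would, in place of code of your own. Each camera call takes 0.05 s, during which the arm holds its last target. There are 200 camera calls.

TASK

Put a fingertip on the top of the black edge strip of the board fixture at the yellow mark and slide it along the strip to find the hidden notch; then press the catch inside the notch fully down, so that the red clamp hooks draw back from the circuit board. The program finishes while still holding the catch down. Only touch and press: do not lift or shift the circuit board or disturb anything else on the bench.

Things in the scene. Friction and masses are not known exactly. Their poses are not given: they have to be found in the camera images.
- fixture: fixed aluminium board fixture, base plate 200 x 380 x 20 mm, flat on the bench. Origin: on the bench, under the middle of its edge strip; x points across it from the strip to the circuit board (away from the robot), y along the strip, z up. Everything behind the strip stays under 45 mm above the bench; the bar of the red hooks starts 16 mm behind the strip, 6 mm when drawn back
- strip_mid (a point): middle of the top of the black, rigid, immovable edge strip, 50 mm above the bench (30 mm above the base plate); it runs along fixture y, 368 mm long, 26 mm wide, flat on top (the middle part 0.3 mm lower). One notch, 50 mm long along the strip, is cut right across it, open at front and back. The notch's middle lies anywhere within 50 mm either side of this point; where is not told
- mark (a point): middle of the yellow start mark, 10 mm wide, painted across the strip's top near its left end (fixture y = +135 mm), on the top surface. The notch's middle is 85 to 185 mm from here, towards fixture -y; the strip is unbroken before it
- release (a joint): the dark catch, a flat bar 22 mm wide inside the strip, bared only in the notch, whose floor it is: its top 10 mm below the strip's top (40 mm above the bench) at rest. 0 at rest, 0.006 m fully down (stop: top 34 mm above the bench). Moves straight down; about 2 N to start, 7 N to hold fully down; springs back when let go
- clamp (a joint): the red clamp hooks on a steel bar, worked by the catch: 0 closed over the board's edge, 0.0096 m drawn back towards the robot when the catch is fully down
- board: loose green circuit board 110 x 220 x 4 mm with parts up to 12 mm high, lying on the base plate with its middle 100 mm behind the strip; origin at the middle of its underside. Leave it alone
- spool: loose spool of solder wire, black flanges, diameter 68 mm, 65 mm high, origin at the middle of its underside; leave alone
- red_spool: loose small red spool, diameter 52 mm, 35 mm high, origin at the middle of its underside; leave alone
- parts_tray: loose open cardboard tray 110 x 150 x 40 mm, origin at the middle of its underside; leave alone
- screwdriver: loose blue-handled screwdriver lying on the bench between robot and fixture, origin at its middle; leave alone
- flux_jar: loose amber jar, diameter 44 mm, 60 mm high, origin at the middle of its underside; leave alone
- heatsink: loose finned aluminium heat sink 40 x 30 x 20 mm on the fixture's base plate left of the board, origin at the middle of its underside; leave alone
- screw_tin: loose brass tin, diameter 36 mm, 22 mm high, on the fixture's base plate right of the board, origin at the middle of its underside; leave alone

How it is judged:
By the outcome, as a careful person would: the job done as asked, in the order asked, and still so for the second after the job is handed in, while the arm keeps its last pose, push and grip.
It also fails if it takes over 64 s, if anything falls off the work surface, if the arm or the gripper's body presses on something with over 40 N, if the wrist force passes 120 N, or if a joint passes its speed limit or range.

## Working session

There is one attempt and no reset: what is moved stays moved. The work goes in short steps, Python scripts to look and compute and a tool call to move; the robot and the scene stay as the last step left them, time stands still between calls to the robot, and variables do not carry over. Pictures are saved under pics/ and viewed, about 8 in all and at most 12, crops included, and the job is handed in when it is done.

Besides the shell and the picture viewer there is one more tool, called after "Call:" by a JSON object that holds its "method" and its "body", one argument or row to a line. apply_moves: Moves the arm, as the interface text tells. Its arguments: {"type":"object","properties":{"targets":{"type":"string"},"force":{"type":"number"}},"required":["targets"]}

```bash
mkdir -p pics; cat > h.py <<'E'
from bench import *
import numpy as np, cv2
from scipy.spatial.transform import Rotation as R
def cam(name,s=None):
    m=camera_model(name)
    if name=='wrist':
        T=np.eye(4);T[:3,:3]=R.from_euler('xyz',s['tcp_rot'],degrees=True).as_matrix();T[:3,3]=s['tool_pos']
        T=T@np.array(m['T_tool_cam']);return m,T[:3,:3],T[:3,3]
    a=np.array(m['attitude'])
    Rm=a if a.shape==(3,3) else R.from_euler('xyz',a,degrees=True).as_matrix()
    return m,Rm,np.array(m['position'])
def pix2plane(c,at,z):
    m,Rm,p=c
    d=np.array([(at[1]-m['cx'])/m['fx'],(at[0]-m['cy'])/m['fy']])
    u=d.copy()
    for _ in range(20): u=d/(1+m['k1']*(u@u))
    r=Rm@np.array([u[0],-u[1],-1]); return p+r*(z-p[2])/r[2]
E
python3 - <<'E'
from h import *
s=sense();print(s)
for n in ['scene','side','wrist']:
    m=camera_model(n);print(n,m)
    cv2.imwrite(f'pics/{n}0.png',snapshot(n)[:,:,::-1])
    c=cam(n,s)
    for q in ['strip_mid','mark','fixture']:
        for d in place_of(n,q)[:2]: print(n,q,d,pix2plane(c,d['at'],0 if q=='fixture' else 50).round(1))
E
```

```text
{'time': 0.0, 'joint_pos': array([-4.89289426e+00,  7.51513031e+00,  8.53321110e+01, -3.74129037e-04,
        8.72622115e+01, -4.89425538e+00]), 'qd': array([-0.06648982, -0.05036678,  0.03752092,  0.04351141, -0.04260717,
        0.02580946]), 'joint_efforts': array([-1.90700346e-03, -5.69404185e+01, -5.00557995e+01, -2.19391650e-04,
        1.44415747e-02,  7.24149572e-05]), 'tool_pos': array([5.99424361e+02, 7.09631824e-02, 2.30217077e+02]), 'tcp_rot': array([-1.79991034e+02,  1.09085628e-01,  1.38788829e-03]), 'ft_force': array([-0.51570792, -0.11867762, -0.06226832]), 'wrist_torque': array([-0.0088031 , -0.04654411, -0.03654145]), 'finger_gap': 85.26886132592999}
scene {'fx': 515.8329004755814, 'fy': 515.8329004755814, 'cx': 317.6230197698211, 'cy': 243.48425322910973, 'k1': -0.05251221222555856, 'position': array([1327.69942865, -449.81297296,  677.0234271 ]), 'attitude': array([55.37801389,  0.14164309, 62.0098926 ])}
scene strip_mid {'at': [247.1, 340.4], 'confidence': 0.65} [559.7  11.2  50. ]
scene mark {'at': [235.5, 395.7], 'confidence': 0.58} [578.6 140.2  50. ]
scene ma
[... 808 characters left out ...]
429366187, 'fy': 431.57771429366187, 'cx': 315.15836593669655, 'cy': 238.2132837447083, 'k1': -0.0979244783818705, 'T_tool_cam': array([[ 9.99999477e-01,  8.75666051e-04,  5.29108902e-04,
         3.79096138e-02],
       [ 9.89719247e-04, -9.58996473e-01, -2.83416274e-01,
        -7.20284789e+01],
       [ 2.59235561e-04,  2.83416649e-01, -9.58996838e-01,
        -1.42018817e+02],
       [ 0.00000000e+00,  0.00000000e+00,  0.00000000e+00,
         1.00000000e+00]])}
wrist strip_mid {'at': [185.4, 262.4], 'confidence': 0.72} [559.2  18.4  50. ]
wrist mark {'at': [177.5, 270.9], 'confidence': 0.66} [565.8  24.4  50. ]
wrist fixture {'at': [175.5, 269.2], 'confidence': 0.97} [559.1  18.7   0. ]
```

View pics/scene0.png

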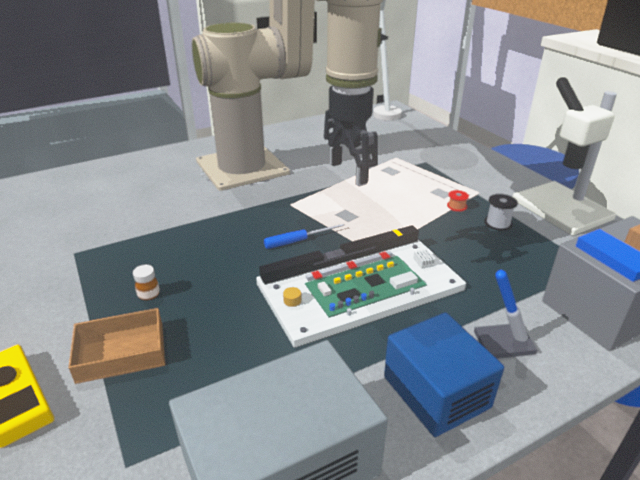

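View pics/wrist0.png

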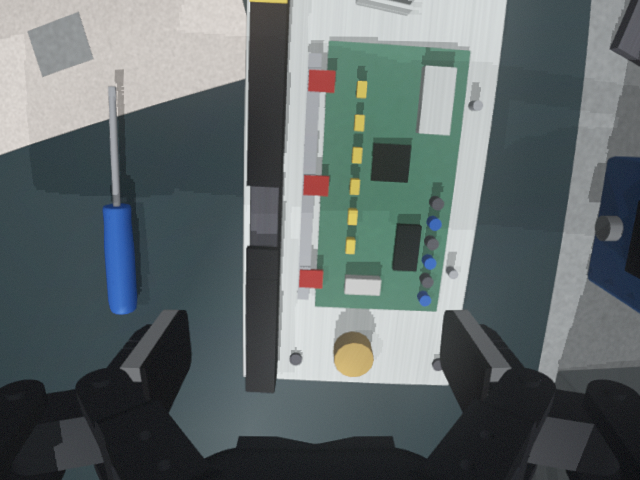

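The wrist view shows the strip vertical at columns 247–288. The yellow mark is at the top edge (row ~0), and the notch with its greyish floor spans about rows 186–247, columns 249–280. The screwdriver lies in front at columns 105–135.

```bash
python3 - <<'E'
from h import *
s=sense();c=cam('wrist',s)
for n,at,z in [('mark',(0,269),50),('strip far end L',(390,246),50),('end R',(390,275),50),('top L',(10,250),50),('top R',(10,287),50),('notch up L',(186,249),50),('notch up R',(186,279),50),('notch lo L',(247,247),50),('notch lo R',(247,281),50),('R100',(100,283),50),('L100',(100,249),50),('R300',(300,278),50),('L300',(300,247),50)]:
    print(n,pix2plane(c,at,z).round(1))
im=cv2.imread('pics/wrist0.png')[0:400,200:340]
cv2.imwrite('pics/c1.png',np.hstack([cv2.resize(im[:200],None,fx=3,fy=3,interpolation=2),cv2.resize(im[170:370],None,fx=2.7,fy=3,interpolation=2)]))
# side: project mark
sd=cv2.imread('pics/side0.png');
E
```

```text
mark [568.1 148.3  50. ]
strip far end L [ 538.4 -163.8   50. ]
end R [ 564.2 -163.5   50. ]
top L [554.8 141.9  50. ]
top R [580.5 141.5  50. ]
notch up L [549.8  17.8  50. ]
notch up R [572.6  17.7  50. ]
notch lo L [546.2 -30.7  50. ]
notch lo R [573.  -30.7  50. ]
R100 [576.8  80.4  50. ]
L100 [552.2  80.6  50. ]
R300 [569.4 -76.2  50. ]
L300 [544.  -76.2  50. ]
```

View pics/c1.png

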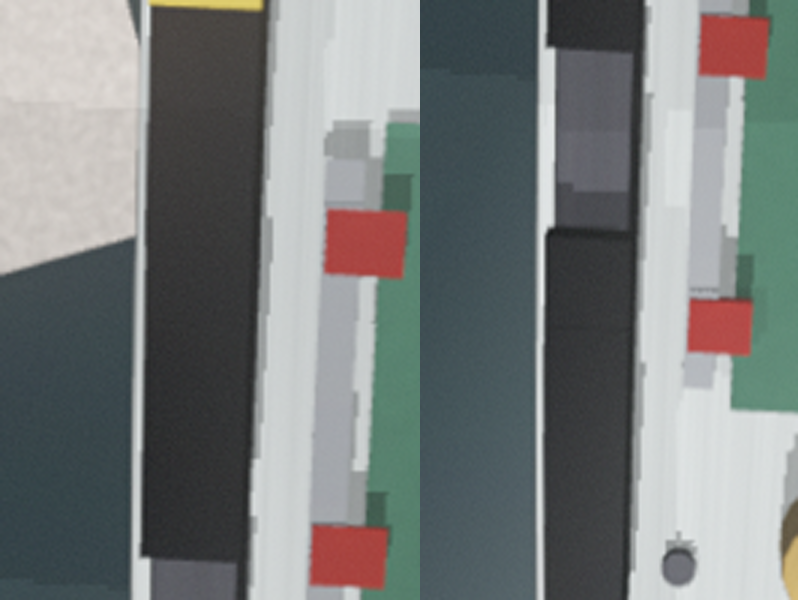

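Call:
{"method": "apply_moves", "body": {
  "targets": "0 0 0.0107 -0.3 -1.5 0.5 0; 0 0 0.0215 -0.6 -3.1 1.2 0; 0 0 0.032 -1.0 -5 2.0 0; 0 0 0.043 -1.4 -7.0 2.8 0; 0 0 0.0537 -1.8 -8.9 3.5 0",
  "force": 30
}}

```text
time: 1.1
tool_pos: [581.7, 89.8, 195.9]
tcp_rot: [-180.0, 0.0, -3.1]
ft_force: [-0.6, 0.3, 0.1]
finger_gap: 12.4
```

```bash
python3 - <<'E'
from h import *
s=sense();im=snapshot('wrist')[:,:,::-1];cv2.imwrite('pics/w1.png',im)
c=cam('wrist',s)
hsv=cv2.cvtColor(np.ascontiguousarray(im),cv2.COLOR_BGR2HSV)
mk=cv2.inRange(hsv,(20,100,100),(35,255,255))
n,l,st,ce=cv2.connectedComponentsWithStats(mk)
for i in range(1,n):
    if st[i,4]>150: print(st[i],ce[i],pix2plane(c,ce[i][::-1],50).round(1))
for q in ['mark','strip_mid']: 
  for d in place_of('wrist',q)[:2]: print(q,d,pix2plane(c,d['at'],50).round(1))
E
```

```text
[269 119  39  18 701] [288.02710414 127.48787447] [567.4 152.8  50. ]
[382 200  12  19 191] [387.42931937 209.40837696] [631.4  94.6  50. ]
[381 233  11  19 198] [386.03030303 242.11111111] [630.2  71.2  50. ]
[380 264  11  19 189] [384.59259259 272.98941799] [629.   48.1  50. ]
[378 294  11  19 183] [383.23497268 302.90163934] [627.8  24.8  50. ]
mark {'at': [129.1, 290.2], 'confidence': 0.61} [568.7 151.6  50. ]
strip_mid {'at': [320.3, 292.0], 'confidence': 0.59} [560.2  14.4  50. ]
```

View pics/w1.png

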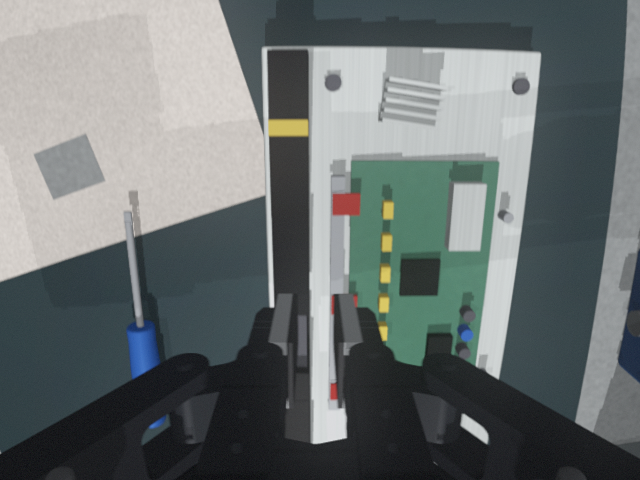

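The wrist view shows the yellow mark at row 128, column 288, so about (567.5, 153). The strip's top face spans columns 268–309 there.

Call:
{"method": "apply_moves", "body": {
  "targets": "0 0 0 -0.5 -1.9 2 0; 0 0 0 -1 -3.8 4.5 0; 0 0 0 -1.4 -5.3 7.5 0; 0 0 0 -1.74 -6.3 10.6 0; 0 0 0 -1.74 -6.3 11.6 0"
}}

```text
time: 1.75
tool_pos: [565.8, 152.8, 77.0]
tcp_rot: [179.9, 0.3, -3.0]
ft_force: [-0.4, -0.2, -0.7]
finger_gap: 0.2
```

Call:
{"method": "apply_moves", "body": {
  "targets": "0 0 0 0 0 0.8 0; 0 0 0 0 0 1.6 0; 0 0 0 0 0 2.0 0; 0 0 0 0 0 2.3 0; 0 0 0 0 0 2.3 0"
}}

```text
time: 2.25
tool_pos: [568.4, 152.6, 57.7]
tcp_rot: [-180.0, -0.0, -3.1]
ft_force: [0.1, -0.2, 0.3]
finger_gap: 0.0
```

```bash
python3 - <<'E'
from h import *
s=sense();print(s['tool_pos'],s['tcp_rot'],s['ft_force'],s['finger_gap'])
im=snapshot('wrist')[:,:,::-1];cv2.imwrite('pics/w2.png',im)
E
```

```text
[568.38458654 152.57785261  57.65716374] [-1.79995540e+02 -3.30497272e-02 -3.09966154e+00] [ 0.1406905  -0.23681055  0.2566171 ] 0.019600092904653525
```

View pics/w2.png

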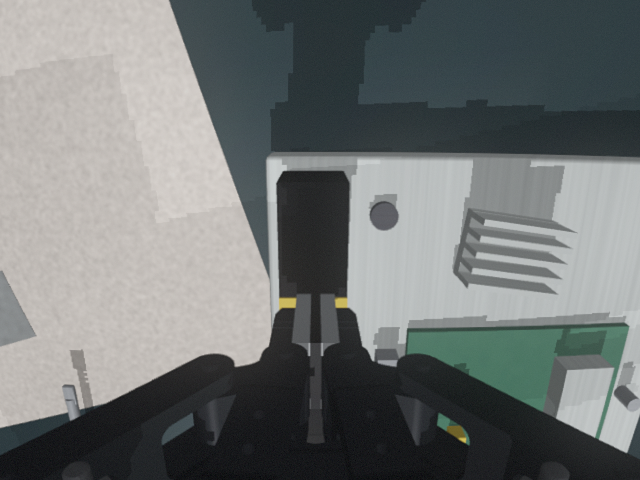

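The closed fingertips (columns 294–335) sit centred over the strip (278–349) right at the yellow mark (row 302). Next I lower them gently.

Call:
{"method": "apply_moves", "body": {
  "targets": "0 0 0 0 0 0.2 0; 0 0 0 0 0 0.4 0; 0 0 0 0 0 0.5 0; 0 0 0 0 0 0.55 0; 0 0 0 0 0 0.55 0"
}}

```text
time: 2.8
tool_pos: [567.9, 152.9, 51.7]
tcp_rot: [180.0, 0.0, -3.1]
ft_force: [-0.2, -0.1, -0.2]
finger_gap: 0.4
```

Call:
{"method": "apply_moves", "body": {
  "targets": "0 0 0 0 0 0.05 0; 0 0 0 0 0 0.1 0; 0 0 0 0 0 0.15 0; 0 0 0 0 0 0.2 0; 0 0 0 0 0 0.2 0"
}}

```text
time: 3.3
tool_pos: [568.1, 152.9, 50.1]
tcp_rot: [-180.0, -0.0, -3.1]
ft_force: [-1.9, -0.5, 3.6]
finger_gap: -0.1
```

Call:
{"method": "apply_moves", "body": {
  "targets": "0 0 0 0 0 0.03 0; 0 0 0 0 0 0.03 0; 0 0 0 0 0 0.03 0; 0 0 0 0 0 0.03 0; 0 0 0 0 0 0.03 0"
}}

```text
time: 3.8
tool_pos: [568.1, 152.9, 50.1]
tcp_rot: [-180.0, -0.0, -3.1]
ft_force: [-4.0, -0.7, 6.3]
finger_gap: -0.4
```

Call:
{"method": "apply_moves", "body": {
  "targets": "0 0 0 0 0.4 0 0; 0 0 0 0 1.0 0 0; 0 0 0 0 1.6 0 0; 0 0 0 0 2.2 0 0; 0 0 0 0 2.8 0 0"
}}

```text
time: 4.3
tool_pos: [567.1, 124.6, 50.1]
tcp_rot: [-180.0, -0.1, -3.1]
ft_force: [0.4, 3.4, 6.1]
finger_gap: -0.1
```

Call:
{"method": "apply_moves", "body": {
  "targets": "0 0 0 0 0.6 0 0; 0 0 0 0 1.2 0 0; 0 0 0 0 1.8 0 0; 0 0 0 0 2.4 0 0; 0 0 0 0 3.0 0 0"
}}

```text
time: 4.8
tool_pos: [565.5, 94.6, 50.1]
tcp_rot: [-180.0, -0.1, -3.1]
ft_force: [0.4, 3.6, 5.8]
finger_gap: 0.2
```

Call:
{"method": "apply_moves", "body": {
  "targets": "0 0 0 0 0.6 0 0; 0 0 0 0 1.2 0 0; 0 0 0 0 1.8 0 0; 0 0 0 0 2.4 0 0; 0 0 0 0 3.0 0 0"
}}

```text
time: 5.3
tool_pos: [563.5, 64.6, 49.8]
tcp_rot: [-180.0, -0.0, -3.1]
ft_force: [0.3, 3.3, 4.8]
finger_gap: -0.2
```

Call:
{"method": "apply_moves", "body": {
  "targets": "0 0 0 0 0.5 0.01 0; 0 0 0 0 1.0 0.02 0; 0 0 0 0 1.5 0.03 0; 0 0 0 0 2.0 0.03 0; 0 0 0 0 2.5 0.03 0"
}}

```text
time: 5.8
tool_pos: [562.4, 39.9, 49.7]
tcp_rot: [-180.0, -0.1, -3.1]
ft_force: [-0.8, 3.7, 6.3]
finger_gap: 0.3
```

Call:
{"method": "apply_moves", "body": {
  "targets": "0 0 0 0 0.3 0 0; 0 0 0 0 0.6 0 0; 0 0 0 0 0.9 0 0; 0 0 0 0 1.2 0 0; 0 0 0 0 1.5 0 0"
}}

```text
time: 6.3
tool_pos: [561.6, 25.0, 49.7]
tcp_rot: [-180.0, -0.1, -3.1]
ft_force: [0.8, 4.2, 6.9]
finger_gap: -0.1
```

Call:
{"method": "apply_moves", "body": {
  "targets": "0 0 0 0 0.3 0 0; 0 0 0 0 0.6 0 0; 0 0 0 0 0.9 0 0; 0 0 0 0 1.2 0 0; 0 0 0 0 1.5 0 0"
}}

```text
time: 6.8
tool_pos: [560.6, 9.9, 49.6]
tcp_rot: [-180.0, -0.0, -3.1]
ft_force: [-0.2, 3.6, 5.6]
finger_gap: -0.0
```

Call:
{"method": "apply_moves", "body": {
  "targets": "0 0 0 0 0.2 0 0; 0 0 0 0 0.4 0 0; 0 0 0 0 0.6 0 0; 0 0 0 0 0.8 0 0; 0 0 0 0 0.8 0 0"
}}

```text
time: 7.3
tool_pos: [559.7, 1.7, 48.9]
tcp_rot: [180.0, 0.0, -3.1]
ft_force: [0.7, -0.1, 0.4]
finger_gap: 0.3
```

The contact force vanished at y≈1.7, which matches the notch edge at about y=18 minus the tip half-width. I'll move to the notch middle and then press.

Call:
{"method": "apply_moves", "body": {
  "targets": "0 0 0 0 0.3 0 0; 0 0 0 0 0.6 0 0; 0 0 0 0 0.8 0 0; 0 0 0 0 0.8 0 0; 0 0 0 0 0.8 0 0"
}}

```text
time: 7.8
tool_pos: [559.5, -6.0, 49.2]
tcp_rot: [-180.0, -0.0, -3.1]
ft_force: [0.6, 0.7, -0.2]
finger_gap: 0.1
```

Call:
{"method": "apply_moves", "body": {
  "targets": "0 0 0 0 0 0.2 0; 0 0 0 0 0 0.4 0; 0 0 0 0 0 0.6 0; 0 0 0 0 0 0.75 0; 0 0 0 0 0 0.75 0"
}}

```text
time: 8.3
tool_pos: [559.2, -5.8, 41.2]
tcp_rot: [-180.0, 0.0, -3.1]
ft_force: [-0.5, 0.0, -1.0]
finger_gap: 0.3
```

Call:
{"method": "apply_moves", "body": {
  "targets": "0 0 0 0 0 0.1 0; 0 0 0 0 0 0.2 0; 0 0 0 0 0 0.3 0; 0 0 0 0 0 0.4 0; 0 0 0 0 0 0.4 0"
}}

```text
time: 8.8
tool_pos: [559.6, -5.9, 37.8]
tcp_rot: [-180.0, -0.0, -3.1]
ft_force: [-1.0, 0.8, 4.2]
finger_gap: -0.0
```

Call:
{"method": "apply_moves", "body": {
  "targets": "0 0 0 0 0 0.1 0; 0 0 0 0 0 0.2 0; 0 0 0 0 0 0.3 0; 0 0 0 0 0 0.4 0; 0 0 0 0 0 0.45 0"
}}

```text
time: 9.3
tool_pos: [559.8, -6.0, 34.0]
tcp_rot: [180.0, -0.0, -3.1]
ft_force: [-5.3, 0.7, 13.9]
finger_gap: -0.2
```

Call:
{"method": "apply_moves", "body": {
  "targets": "0 0 0 0 0 0.03 0; 0 0 0 0 0 0.06 0; 0 0 0 0 0 0.06 0; 0 0 0 0 0 0.06 0; 0 0 0 0 0 0.06 0"
}}

```text
time: 9.8
tool_pos: [559.8, -6.0, 34.0]
tcp_rot: [180.0, -0.0, -3.1]
ft_force: [-7.1, 0.3, 15.7]
finger_gap: -0.0
```

```bash
python3 - <<'E'
from h import *
s=sense();print(s['tool_pos'],s['ft_force'],s['time'])
a=snapshot('scene')[:,:,::-1]
o=cv2.imread('pics/scene0.png')
f=lambda i:cv2.resize(np.ascontiguousarray(i[215:345,240:480]),None,fx=3.3,fy=2.3,interpolation=2)
cv2.imwrite('pics/s3.png',np.vstack([f(o),f(a)]))
E
```

```text
[559.79656278  -5.95943018  33.95588455] [-7.09973689  0.3119883  15.71845287] 9.8
```

View pics/s3.png

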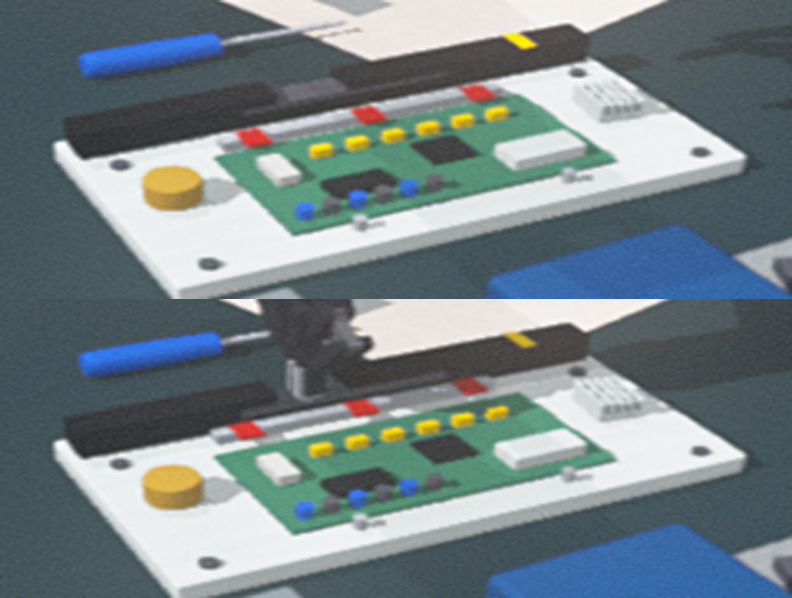

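The before/after crops show the red hooks shifted back clear of the board edge (for example from x≈253 to 246, with a pale gap now showing). The board and the loose parts in the crop are unmoved. I'm handing in while the push is held.

```bash
python3 -c "
from h import *
print(hand_in()); s=sense(); print(s['tool_pos'],s['ft_force'])"
```

```text
the job is handed in; nothing more can be done
None
the job is handed in; nothing more can be done
```

The catch is held fully down and the red clamp hooks have drawn back clear of the circuit board. I handed the job in at about 9.8 s with the press still on.

- **Slide:** I put the closed fingertips on the strip at the yellow mark and slid them along it with about 5–7 N of contact. The contact force vanished at y≈2 mm, where the tip dropped into the notch. The camera had put the notch middle at y≈−6.5 mm, so I moved there before pressing.
- **Press:** The catch stopped at z = 34.0 mm, its full-down height, and pushing 0.6 mm further did not lower it. The last reading was about 15.7 N downward, plus a steady sideways force of about 7 N toward the robot.
- **Checks:** The final scene picture shows the hooks off the board edge. The board, heat sink, tin and screwdriver handle look unmoved in that crop. I did not check the spools, tray and flux jar again, but the arm never went near them.
- **Not confirmed:** No reading could be taken after hand-in, so the hold during the final second was not measured.

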